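# Clamp, fill and run the seam of a toy puzzle board

## Robot

A 6-joint arm with a two-finger parallel gripper is mounted at the origin on the work surface. World frame = base frame: x ahead of the robot, y to its left, z up, the work surface at z = 0. Lengths are in m, angles in rad, forces in N, time in s.
With the tool pointing down it reaches from about 0.275 to 0.725 m from the base axis. Payload 5.6 kg.
Tool frame: the origin (TCP) lies at the very end of the fingers, on their centre line; the grasp point (between the pads) lies 19 mm behind it; z points along the fingers, y is the line along which they close (so a half turn about z gives the same grasp; the last joint's range is limited). The gripper opens to 85 mm and grips with 20 to 120 N. Pads are 22 mm wide; open, the fingers measure 114 mm over their backs; the gripper's body (76 mm by 85 mm) begins 54 mm behind the grasp point. The pads swing forward as they close: fully open they stand 13 mm farther back than shut.
Start: joints at [-0.886, 0.255, 0.108, 0, -1.424, -0.285], TCP at [0.214, -0.507, 0.231] pointing down, gripper open.
Joint ranges: [-2.95, 2.95], [-1.21, 1.97], [-1.09, 1.5], [-2.87, 1.71], [-2.94, -0.07], [-3.05, 3.05]. Speed limits (rad/s): [2.57, 2.57, 3.14, 3.14, 3.14, 3.14].

## Interface

Orientations are given as a unit quaternion [x, y, z, w].
In Python, from rig import r, optics, ticket gives the robot as it stands. Calls block until the motion is done:
- r.move_ptp(position, orientation): joint-space move of the TCP to a pose.
- r.move_linear(position, rot=None, rate=0.15, force_limit=None): straight line of the TCP; rot=None keeps the orientation; rate is the mean speed in m/s. With force_limit (N) it stops when the force on the tool has changed by that much, and returns True; else False.
- r.goto_joints(angles): joint-space move.
- r.open_jaws() and r.clamp(): open the fingers fully, or close them until they stop; the grip force is fixed at half the most.
- r.wait(seconds).
- r.ik(position, orientation): joint angles nearest the present ones, or None.
- optics.snapshot(name): name is "scene" or "side" or "wrist"; returns (picture, depth): 384x512x3 uint8, red, green, blue; 384x512 float32, m along the optical axis (not along the pixel's ray), 0 where there is no reading.
- optics.camera_model(name): a dict with "fx", "fy", "cx", "cy" (pixels), "distortion" ([k1, k2, p1, p2, k3] as OpenCV has them; the pictures are not rectified), "cam_to_world" (4x4, takes a point from camera to world coordinates); the wrist camera has in their place "hand_eye" (4x4, takes a point from camera to tool coordinates, whose origin is the TCP and whose axes are the flange's). Camera axes: x right, y up, looking along -z (the intrinsics and any distortion apply to the point x, -y, -z); pixel columns grow to the right and rows downward; lengths in m; the calibration is good to about 2 mm. A picture is of the moment at which its call begins: read the wrist's pose just before it. camera_model takes no time and is no camera call.
A pose or a line that the arm cannot do raises r.MotionError and nothing moves.
- ticket.hand_in(): hands the job in; it is judged then, once.
Readings, each from a call of its own:
- r.get_clock(): time.
- r.get_joint_pos(): joint angles.
- r.get_joint_vel(): joint speeds.
- r.get_joint_efforts(): joint torques, N m.
- r.get_tool_pos(): TCP position.
- r.get_tool_rot(): TCP orientation.
- r.get_wrist_force(): force on the tool from outside, world axes, zero at the start.
- r.get_torque(): the same for the moment, N m.
- r.get_finger_gap(): finger opening in m.
- r.get_grip_force(): force on a finger pad.
Only numpy, scipy, OpenCV 4.12 (cv2) and the standard library are available. Lean on these libraries where they do the work, as an engineer would, in place of code of your own. Each camera call takes 0.05 s, during which the arm holds its last target. There are 200 camera calls.

## Task

Close the red clamp fully so that the puzzle board is held down, and fit every loose puzzle piece on the bench flat into the recess of its own shape. With the clamp closed, take the stylus from its stand and guide its tip slowly (about 3 cm a second) along the bottom of the seam, from the red dot round the corner to the blue dot; then stand it back in its stand. Leave the clamp closed and the other tools where they are.

Things in the scene. Friction and masses are not known exactly. Their poses are not given: they have to be found in the camera images.
- board: toy puzzle board, fixed (place and yaw vary): pale 180 mm square with 4 dark recesses; a 26 mm plywood border along its -x and -y sides; all 24 mm high. Between them the seam, an L-shaped groove 14 mm wide, 10 mm deep, black floor. Origin: centre of the pale square's underside, z up; board and border span -130 to 90 mm in x and y; a red clamp stands at its +y side
- disc: red round piece, diameter 64 mm, 24 mm thick, painted wood, loose on the bench; origin at the centre of its underside, z up. It may be absent (None from the start)
- square: blue square piece, 58x58 mm, sides along its x and y, 24 mm thick, painted wood, loose on the bench; origin at the centre of its underside, z up. It may be absent (None from the start)
- bar: yellow rectangular piece, 66 mm along its x and 40 mm along its y, 24 mm thick, painted wood, loose on the bench; origin at the centre of its underside, z up. It may be absent (None from the start)
- coin: green small round piece, diameter 48 mm, 24 mm thick, painted wood, loose on the bench; origin at the centre of its underside, z up. It may be absent (None from the start)
- disc_recess (a point): floor centre of the recess in the board that is round, for the red disc: 8 mm deep, about 2.5 mm free play all round; a seated piece stands 16 mm proud
- square_recess (a point): floor centre of the recess in the board that is square, sides along the board's x and y, for the blue square: 8 mm deep, about 2.5 mm free play all round; a seated piece stands 16 mm proud
- bar_recess (a point): floor centre of the recess in the board that is rectangular, its 66 mm length along the board's x, for the yellow bar: 8 mm deep, about 2.5 mm free play all round; a seated piece stands 16 mm proud
- coin_recess (a point): floor centre of the recess in the board that is small round, for the green coin: 8 mm deep, about 2.5 mm free play all round; a seated piece stands 16 mm proud
- clamp (a joint): red hold-down clamp beside the board, angle in rad: 0 open (handle leaning 0.9 rad outwards, to the board's +y, black pad raised), 0.9 fully closed (handle upright, pad down on the board). Turns about the board's x axis, stiff: stays where it is left; about 3 N at the knob moves it
- clamp_knob (a point): centre of the 24 mm ball at the top of the clamp's handle, 96 mm from the pivot (which lies at x 0, y 155, z 55 mm in the board's frame); the handle is a 14 mm rod
- stylus: seam stylus, upright in its stand: orange square handle 24x24 mm (faces along its x, y) from 50 to 135 mm above the tip, brass collar 36 mm wide from 44 to 50 mm, below it a 7 mm steel shank with a round tip. Origin at the tip, z up along the handle; in the stand the collar rests on the stand's top, the tip 4 mm above the bench
- stand: wooden block 90x90x48 mm, fixed (place varies), with an upright through hole 18 mm wide at its centre for the stylus's shank; origin at the centre of its underside
- seam_start (a point): start of the run, on the centre line of the seam's floor, beside the red dot on the border
- seam_corner (a point): the corner of the seam, on the centre line of its floor: it runs straight from seam_start to here (177 mm), turns a right angle and runs straight to seam_end (177 mm)
- seam_end (a point): finish of the run, on the centre line of the seam's floor, beside the blue dot on the border
- tape: bystander, to be left alone: tape measure, yellow and black, 65x40x62 mm
- sander: bystander, to be left alone: cork sanding block with grey back, 100x60x35 mm
- hammer: bystander, to be left alone: hammer lying flat
- glue: bystander, to be left alone: yellow glue bottle, 64 mm diameter, 170 mm high
- trysquare: bystander, to be left alone: try square, wooden stock and steel blade
- screwdriver: bystander, to be left alone: screwdriver lying flat
- padspare: bystander, to be left alone: spare black clamp pad 90x60x16 mm

How it is judged:
On the way, in this order (a step that is already met when the one before it is completed fails the run):
1. the clamp is fully closed (value of joint clamp above 0.8 rad), for 0.2 s.
2. with the clamp closed, stylus tip down in the seam at point 1 of 8 (50 mm apart, from start to finish, within 10 mm), moving slowly (under 6 cm/s) (x of stylus in the frame of board between -0.107 and -0.087 m and y of stylus in the frame of board between 0.07 and 0.09 m and z of stylus in the frame of board below 0.02 m and linear speed of stylus below 0.06 m/s and value of joint clamp above 0.8 rad), for 0.1 s.
3. with the clamp closed, stylus tip down in the seam at point 2 of 8 (50 mm apart, from start to finish, within 10 mm), moving slowly (under 6 cm/s) (x of stylus in the frame of board between -0.107 and -0.087 m and y of stylus in the frame of board between 0.02 and 0.04 m and z of stylus in the frame of board below 0.02 m and linear speed of stylus below 0.06 m/s and value of joint clamp above 0.8 rad), for 0.1 s.
4. with the clamp closed, stylus tip down in the seam at point 3 of 8 (50 mm apart, from start to finish, within 10 mm), moving slowly (under 6 cm/s) (x of stylus in the frame of board between -0.107 and -0.087 m and y of stylus in the frame of board between -0.03 and -0.01 m and z of stylus in the frame of board below 0.02 m and linear speed of stylus below 0.06 m/s and value of joint clamp above 0.8 rad), for 0.1 s.
5. with the clamp closed, stylus tip down in the seam at point 4 of 8 (50 mm apart, from start to finish, within 10 mm), moving slowly (under 6 cm/s) (x of stylus in the frame of board between -0.107 and -0.087 m and y of stylus in the frame of board between -0.08 and -0.06 m and z of stylus in the frame of board below 0.02 m and linear speed of stylus below 0.06 m/s and value of joint clamp above 0.8 rad), for 0.1 s.
6. with the clamp closed, stylus tip down in the seam at point 5 of 8 (50 mm apart, from start to finish, within 10 mm), moving slowly (under 6 cm/s) (x of stylus in the frame of board between -0.08 and -0.06 m and y of stylus in the frame of board between -0.107 and -0.087 m and z of stylus in the frame of board below 0.02 m and linear speed of stylus below 0.06 m/s and value of joint clamp above 0.8 rad), for 0.1 s.
7. with the clamp closed, stylus tip down in the seam at point 6 of 8 (50 mm apart, from start to finish, within 10 mm), moving slowly (under 6 cm/s) (x of stylus in the frame of board between -0.03 and -0.01 m and y of stylus in the frame of board between -0.107 and -0.087 m and z of stylus in the frame of board below 0.02 m and linear speed of stylus below 0.06 m/s and value of joint clamp above 0.8 rad), for 0.1 s.
8. with the clamp closed, stylus tip down in the seam at point 7 of 8 (50 mm apart, from start to finish, within 10 mm), moving slowly (under 6 cm/s) (x of stylus in the frame of board between 0.02 and 0.04 m and y of stylus in the frame of board between -0.107 and -0.087 m and z of stylus in the frame of board below 0.02 m and linear speed of stylus below 0.06 m/s and value of joint clamp above 0.8 rad), for 0.1 s.
9. with the clamp closed, stylus tip down in the seam at point 8 of 8 (50 mm apart, from start to finish, within 10 mm), moving slowly (under 6 cm/s) (x of stylus in the frame of board between 0.07 and 0.09 m and y of stylus in the frame of board between -0.107 and -0.087 m and z of stylus in the frame of board below 0.02 m and linear speed of stylus below 0.06 m/s and value of joint clamp above 0.8 rad), for 0.1 s.
At the end, for the whole second after the job is handed in: Every piece present lies flat in its own recess (centre within 5 mm, underside within 3 mm of the recess floor) at rest, the clamp is closed (over 0.8 rad), and the stylus stands upright in its stand, collar on the block (within 10 mm of the hole's axis), at rest (horizontal distance between disc and disc_recess below 0.005 m and z of disc in the frame of disc_recess below 0.003 m and angle between each of disc, square, bar, coin's own z axis and vertical below 0.08 rad and linear speed of each of disc, square, bar, coin, stylus below 0.02 m/s and horizontal distance between square and square_recess below 0.005 m and z of square in the frame of square_recess below 0.003 m and horizontal distance between bar and bar_recess below 0.005 m and z of bar in the frame of bar_recess below 0.003 m and horizontal distance between coin and coin_recess below 0.005 m and z of coin in the frame of coin_recess below 0.003 m and value of joint clamp above 0.8 rad and horizontal distance between stylus and stand below 0.01 m and angle between stylus's own z axis and vertical below 0.12 rad and height (world z) of stylus below 0.01 m); the robot touches nothing.
It fails at once if a bystander (tape, sanding block, hammer, glue, try square, screwdriver, spare pad) is moved more than 4 cm (distance of any of tape, sander, hammer, glue, trysquare, screwdriver, padspare from where it was at the start of the episode above 0.04 m).
Of disc, square, bar, coin only 2 to 4 are there at a start; the rules pass over those that are not, and their reading is None.
At some moment in a run one of disc, square, bar, coin may be knocked a few centimetres aside while the robot is not near it.
It also fails if it takes over 210 s, if anything falls off the work surface, if the arm or the gripper's body presses on something with over 40 N, if the wrist force passes 120 N, or if a joint passes its speed limit or range.

## Working session

There is one attempt and no reset: what is moved stays moved. The work goes in short steps, each a Python script; the robot and the scene stay as the last script left them, time stands still between calls to the robot, and variables do not carry over. Pictures are saved under pics/ and viewed, at most 14 in all, crops included, and the job is handed in when it is done.

```bash
ls; mkdir -p pics
cat > h.py <<'E'
import numpy as np, cv2
from rig import r, optics, ticket
from scipy.spatial.transform import Rotation as R
def snap(name):
    p,q=np.array(r.get_tool_pos()),r.get_tool_rot()
    im,d=optics.snapshot(name); m=optics.camera_model(name)
    if name=='wrist':
        T=np.eye(4);T[:3,:3]=R.from_quat(q).as_matrix();T[:3,3]=p
        T=T@np.array(m['hand_eye'])
    else: T=np.array(m['cam_to_world'])
    return im,d,m,T
def ray(uv,m):
    K=np.array([[m['fx'],0,m['cx']],[0,m['fy'],m['cy']],[0,0,1.]])
    u=cv2.undistortPoints(np.array(uv,float).reshape(-1,1,2),K,np.array(m['distortion'],float)).reshape(-1,2)
    return np.c_[u[:,0],-u[:,1],-np.ones(len(u))]
def world_z(uv,m,T,z):
    d=ray(uv,m)@T[:3,:3].T; o=T[:3,3]
    return o+d*((z-o[2])/d[:,2])[:,None]
def cloud(d,m,T):
    h,w=d.shape; v,u=np.mgrid[:h,:w]
    c=ray(np.c_[u.ravel(),v.ravel()],m)*d.ravel()[:,None]
    return (c@T[:3,:3].T+T[:3,3]).reshape(h,w,3)
def save(n,im,s=1):
    cv2.imwrite(f'pics/{n}.png',cv2.resize(im[:,:,::-1],None,fx=s,fy=s,interpolation=cv2.INTER_CUBIC))
E
python3 - <<'E'
from h import *
for n in ('scene','side'):
    im,d,m,T=snap(n); save(n+'0',im,1.5); np.savez(n+'0.npz',im=im,d=d,T=T); print(n,T.round(3).tolist(),m)
im,d,m,T=snap('wrist'); print(m)
print(r.get_tool_rot(),r.get_finger_gap())
E
```

```text
pics
scene [[0.516, -0.612, 0.599, 1.119], [0.856, 0.368, -0.362, -0.34], [0.001, 0.7, 0.714, 0.768], [0.0, 0.0, 0.0, 1.0]] {'fx': 364.79706841002053, 'fy': 364.79706841002053, 'cx': 256.5282325323329, 'cy': 186.08535707866469, 'distortion': array([-0.04303255,  0.        ,  0.        ,  0.        ,  0.        ]), 'cam_to_world': array([[ 5.16193807e-01, -6.12285788e-01,  5.98873999e-01,
         1.11909242e+00],
       [ 8.56471159e-01,  3.68163751e-01, -3.61818472e-01,
        -3.40181766e-01],
       [ 1.05261082e-03,  6.99686763e-01,  7.14448967e-01,
         7.67986392e-01],
       [ 0.00000000e+00,  0.00000000e+00,  0.00000000e+00,
         1.00000000e+00]])}
side [[0.987, 0.076, -0.14, 0.442], [-0.159, 0.525, -0.836, -0.809], [0.01, 0.848, 0.531, 0.61], [0.0, 0.0, 0.0, 1.0]] {'fx': 378.84539498083325, 'fy': 378.84539498083325, 'cx': 258.8528364139347, 'cy': 201.16972967611787, 'distortion': array([0.03575184, 0.        , 0.        , 0.        , 0.        ]), 'cam_to_world': array([[ 0.98718306,  0.07638308, -0.14012577,  0.44213367],
       [-0.15929555,  0.52509444, -0.83600284, -0.80863632],
       [ 0.00972279,  0.84760926,  0.53053183,  0.61034502],
       [ 0.        ,  0.        ,  0.        ,  1.        ]])}
{'fx': 310.2826477445836, 'fy': 310.2826477445836, 'cx': 256.1192030790816, 'cy': 192.00584571706617, 'distortion': array([-0.06783032,  0.        ,  0.        ,  0.        ,  0.        ]), 'hand_eye': array([[-2.12334128e-04,  9.50506294e-01,  3.10705229e-01,
         8.02482754e-02],
       [ 9.99999541e-01, -8.83106929e-05,  9.53552992e-04,
         4.27589657e-04],
       [ 9.33796715e-04,  3.10705289e-01, -9.50505840e-01,
        -1.42195008e-01],
       [ 0.00000000e+00,  0.00000000e+00,  0.00000000e+00,
         1.00000000e+00]])}
[-1.98551875e-01  9.80090106e-01  7.08609829e-04 -1.85235832e-04] 0.08513849987227724
```

View pics/scene0.png

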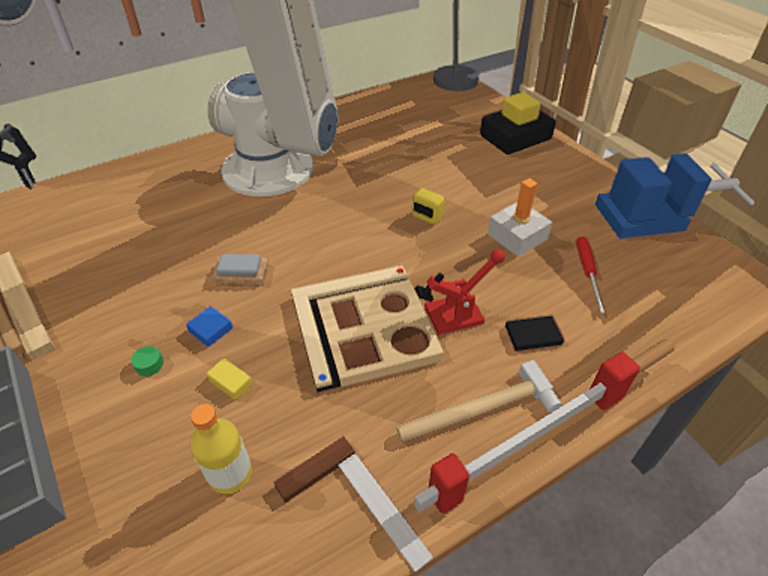

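View pics/side0.png

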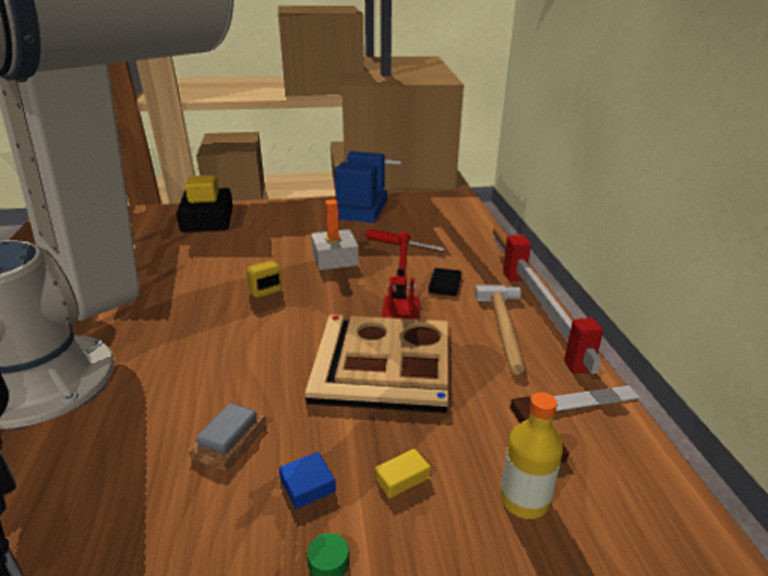

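The scene image shows blue (210,325), yellow (229,379) and green (147,361), with the disc absent. The board corners are near (292,288), (404,267), (442,353) and (318,390), the clamp knob at (498,257) and the stylus at (527,200).

Run:
```python
from h import *
for n,pts in (('scene',dict(knob=(498,257,.11),c00=(292,288,.024),cmp=(404,267,.024),cpp=(442,353,.024),cpm=(320,390,.024),red=(400,270,.024),blue=(322,378,.024),sq=(210,322,.024),bar=(229,375,.024),coin=(147,356,.024),stand=(519,222,.048),sty=(528,183,.135),tape=(428,197,.062),sander=(240,263,.035),pad=(534,331,.016),glue=(204,412,.17),ham=(540,375,.02))),
 ('side',dict(knob=(371,236,.11),red=(335,317,.024),blue=(441,395,.024),c00=(308,397,.024),cpm=(449,402,.024),cpp=(449,318,.024),sq=(306,472,.024),bar=(404,466,.024),coin=(328,548,.024),stand=(334,240,.048),sty=(332,202,.135),glue=(543,402,.17)))):
    z=np.load(n+'0.npz'); m=optics.camera_model(n); 
    for k,(u,v,h) in pts.items(): print(n,k,world_z([(u/1.5,v/1.5)],m,z['T'],h)[0].round(3))
    P=cloud(z['d'],m,z['T']); 
    k=pts['knob']; a,b=int(k[1]/1.5),int(k[0]/1.5); print('knob',P[a,b].round(3), 'sq',P[int(pts['sq'][1]/1.5),int(pts['sq'][0]/1.5)].round(3))
```

```text
scene knob [0.623 0.192 0.11 ]
scene c00 [ 0.426 -0.125  0.024]
scene cmp [0.486 0.086 0.024]
scene cpp [0.694 0.029 0.024]
scene cpm [ 0.654 -0.179  0.024]
scene red [0.489 0.075 0.024]
scene blue [ 0.635 -0.166  0.024]
scene sq [ 0.427 -0.284  0.024]
scene bar [ 0.552 -0.294  0.024]
scene coin [ 0.444 -0.401  0.024]
scene stand [0.517 0.346 0.048]
scene sty [0.507 0.358 0.135]
scene tape [0.366 0.222 0.062]
scene sander [ 0.323 -0.187  0.035]
scene pad [0.734 0.2   0.016]
scene glue [ 0.7   -0.349  0.17 ]
scene ham [0.812 0.143 0.02 ]
knob [0.643 0.171 0.137] sq [ 0.425 -0.283  0.024]
side knob [0.58  0.234 0.11 ]
side red [0.49  0.077 0.024]
side blue [ 0.634 -0.164  0.024]
side c00 [ 0.432 -0.138  0.024]
side cpm [ 0.643 -0.181  0.024]
side cpp [0.7   0.043 0.024]
side sq [ 0.423 -0.284  0.024]
side bar [ 0.552 -0.294  0.024]
side coin [ 0.444 -0.399  0.024]
side stand [0.511 0.354 0.048]
side sty [0.512 0.363 0.135]
side glue [ 0.699 -0.353  0.17 ]
knob [0.605 0.437 0.014] sq [ 0.423 -0.281  0.023]
```

```bash
cat >> h.py <<'E'
def down(psi): return (R.from_euler('z',psi)*R.from_euler('x',np.pi)).as_quat()
E
python3 - <<'E'
from h import *
q=down(np.pi)
for n,p in (('wp',(0.48,-0.30,0.24)),('wb',(0.55,-0.05,0.26)),('ws',(0.53,0.29,0.3))):
    try: r.move_ptp(p,q)
    except r.MotionError as e: print(n,e); continue
    r.wait(.3); im,d,m,T=snap('wrist'); np.savez(n+'.npz',im=im,d=d,T=T); save(n,im,1.5); print(n,r.get_clock(),r.get_joint_pos())
E
```

```text
wp 1.775 [-2.83284260e-01  2.84904673e-01  1.70429430e-01  1.73546933e-05
 -1.45632811e+00 -1.28835006e+00]
wb 3.1417 [ 1.91408277e-01  2.53533695e-01  1.78103216e-01  4.24331580e-05
 -1.49544827e+00 -1.76335926e+00]
ws 4.7833 [ 7.58120319e-01  3.61378907e-01  4.28468612e-01  2.03850061e-05
 -1.63788067e+00 -2.32982448e+00]
```

View pics/wb.png

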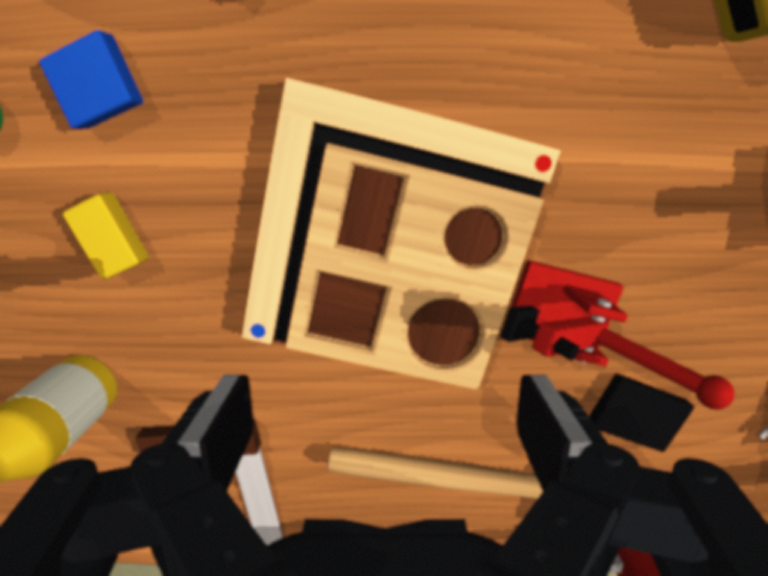

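View pics/ws.png

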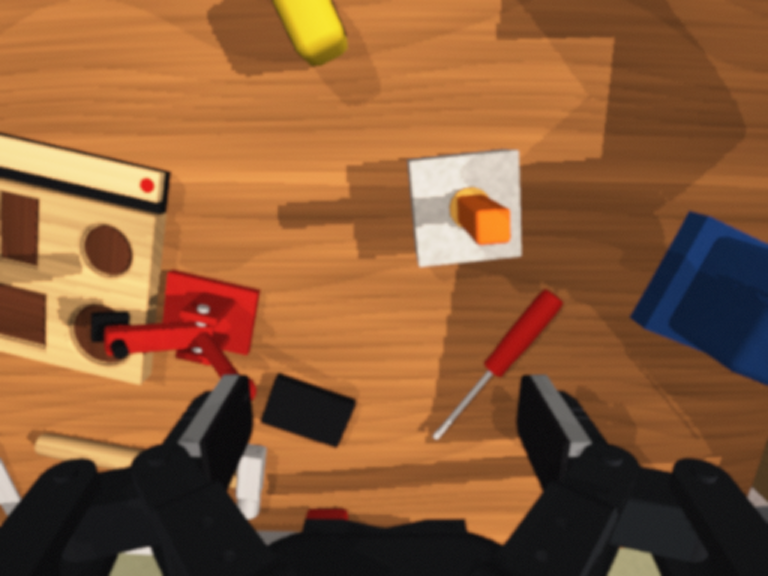

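View pics/wp.png

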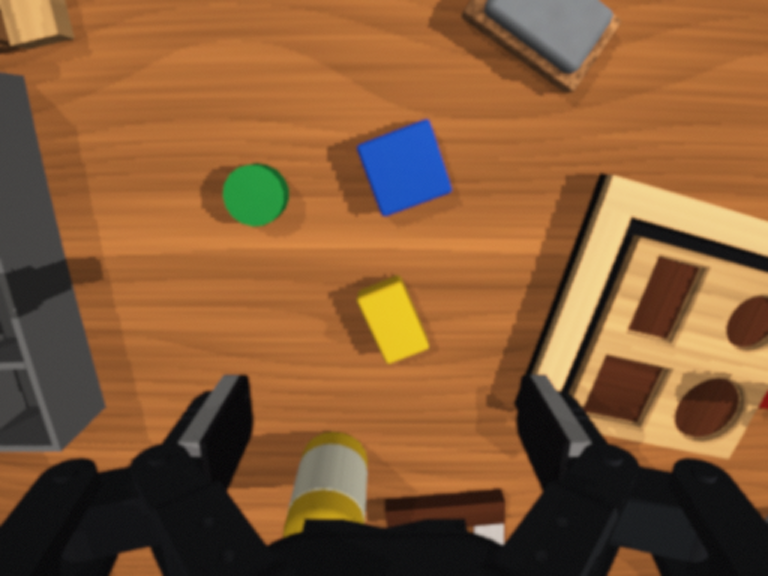

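wb shows the board corners at about (287,79), (560,151), (478,388), (244,337), with the red dot at (543,163), the blue at (258,330) and the knob at (716,392). The recesses are bar (371,210), coin (473,237), square (348,310) and disc (444,332). ws shows the stand-top corners at (408,158), (519,150), (522,257), (418,267) and the handle top at (492,225). In wp the coin is at (255,195), the square at (405,167) and the bar at (393,321).

```bash
cat > meas.py <<'E'
from h import *
from scipy.optimize import least_squares
def load(n,cam='wrist'):
    z=np.load(n+'.npz'); return z['im'],z['d'],optics.camera_model(cam),z['T']
def pieces(im,d,m,T,zlo=.018,zhi=.03,names=('square','bar','coin')):
    P=cloud(d,m,T); hsv=cv2.cvtColor(im,cv2.COLOR_RGB2HSV); out={}
    rng=dict(square=(105,130),bar=(24,33),coin=(55,85),disc=(0,6))
    for k in names:
        a,b=rng[k]; M=(hsv[:,:,0]>=a)&(hsv[:,:,0]<=b)&(hsv[:,:,1]>140)&(hsv[:,:,2]>70)&(P[:,:,2]>zlo)&(P[:,:,2]<zhi)
        n,l,s,c=cv2.connectedComponentsWithStats(M.astype(np.uint8))
        for i in range(1,n):
            if s[i,4]<200: continue
            X=P[l==i]; rc=cv2.minAreaRect((X[:,:2]*1000).astype(np.float32))
            out.setdefault(k,[]).append((np.array(rc[0])/1000,rc[1],rc[2],np.median(X[:,2])))
    return out
E
python3 - <<'E'
from meas import *
for n in ('wp','wb'):
    print(n,[(k,[(x[0].round(4),np.round(x[1]),round(x[2],1),x[3].round(4)) for x in v]) for k,v in pieces(*load(n)).items()])
im,d,m,T=load('wb')
f=[((287,79),(-130,-130)),((560,151),(-130,90)),((478,388),(90,90)),((543,163),None),((258,330),None)]
uv=np.array([a for a,b in f])/1.5; W=world_z(uv,m,T,.024); print(W.round(4))
B=np.array([(-.13,-.13),(-.13,.09),(.09,.09)])
g=lambda p:(np.c_[np.cos(p[2])*B[:,0]-np.sin(p[2])*B[:,1],np.sin(p[2])*B[:,0]+np.cos(p[2])*B[:,1]]+p[:2]-W[:3,:2]).ravel()
s=least_squares(g,[.55,-.05,-.28]); print('board',s.x,g(s.x).round(4))
Rb=R.from_euler('z',s.x[2]).as_matrix()
inv=lambda w:(w-np.r_[s.x[:2],0])@Rb
for k,c in dict(bar=[(353,165),(409,177),(385,257),(337,244)],sq=[(322,271),(389,288),(376,350),(308,332)],coin=[(443,237),(505,237)],disc=[(408,332),(480,332)],red=[(543,163)],blue=[(258,330)],seam=[(318,133)]).items():
    w=world_z(np.array(c)/1.5,m,T,.024); print(k,inv(w).round(4)[:,:2].tolist(),inv(w).mean(0).round(4))
# recess floor from depth
P=cloud(d,m,T); b=inv(P.reshape(-1,3)).reshape(P.shape)
M=(b[:,:,2]>.008)&(b[:,:,2]<.021)&(abs(b[:,:,0])<.085)&(abs(b[:,:,1])<.085)
n,l,st,c=cv2.connectedComponentsWithStats(M.astype(np.uint8))
for i in range(1,n):
    if st[i,4]>150: X=b[l==i]; print('rec',st[i,4],X.mean(0).round(4),np.ptp(X,0).round(3),X.min(0).round(3),X.max(0).round(3))
im2,d2,m2,T2=load('wb'); P2=P
h=cv2.cvtColor(im,cv2.COLOR_RGB2HSV)
print('knob',P[int(392/1.5),int(716/1.5)],inv(P[int(392/1.5),int(716/1.5)]))
im,d,m,T=load('ws'); W=world_z(np.array([(408,158),(519,150),(522,257),(418,267)])/1.5,m,T,.048); print('stand',W.round(4),W.mean(0))
P=cloud(d,m,T); hs=cv2.cvtColor(im,cv2.COLOR_RGB2HSV); M=(hs[:,:,0]<18)&(hs[:,:,1]>150)&(P[:,:,2]>.125)&(P[:,:,2]<.15); X=P[M]; X=X[np.linalg.norm(X[:,:2]-W.mean(0)[:2],axis=1)<.06]
print('sty',len(X),X.mean(0),cv2.minAreaRect((X[:,:2]*1000).astype(np.float32)))
E
```

```text
wp [('square', [(array([ 0.4219, -0.2854]), array([56., 56.]), 20.1, np.float64(0.0236))]), ('bar', [(array([ 0.5471, -0.2929]), array([62., 37.]), 23.1, np.float64(0.0237))]), ('coin', [(array([ 0.4415, -0.4011]), array([45., 46.]), 7.4, np.float64(0.0236))])]
wb [('square', [(array([ 0.423 , -0.2839]), array([57., 58.]), 20.3, np.float64(0.0235))]), ('bar', [(array([ 0.5476, -0.2919]), array([62., 37.]), 23.6, np.float64(0.0238))])]
[[ 0.4267 -0.1244  0.024 ]
 [ 0.4794  0.0882  0.024 ]
 [ 0.6907  0.0355  0.024 ]
 [ 0.4888  0.0754  0.024 ]
 [ 0.6322 -0.163   0.024 ]]
board [ 0.58326838 -0.03000303 -0.24215813] [-0.0008 -0.0006 -0.0007  0.0004  0.0015  0.0003]
bar [[-0.0788, -0.0664], [-0.0803, -0.0211], [-0.0119, -0.024], [-0.0133, -0.0653]] [-0.0461 -0.0442  0.024 ]
sq [[0.0126, -0.0728], [0.0137, -0.0141], [0.0732, -0.0113], [0.0705, -0.0738]] [ 0.0425 -0.043   0.024 ]
coin [[-0.04, 0.0185], [-0.0524, 0.0686]] [-0.0462  0.0436  0.024 ]
disc [[0.0494, 0.012], [0.0343, 0.074]] [0.0418 0.043  0.024 ]
red [[-0.117, 0.0796]] [-0.117   0.0796  0.024 ]
blue [[0.0794, -0.1174]] [ 0.0794 -0.1174  0.024 ]
seam [[-0.0961, -0.0983]] [-0.0961 -0.0983  0.024 ]
rec 2121 [-0.0452 -0.0453  0.0164] [0.072 0.046 0.008] [-0.081 -0.068  0.013] [-0.009 -0.023  0.021]
rec 1344 [-0.0445  0.0454  0.0165] [0.053 0.051 0.007] [-0.07   0.02   0.014] [-0.017  0.071  0.021]
rec 2103 [ 0.046  -0.0457  0.0165] [0.062 0.064 0.007] [ 0.015 -0.078  0.014] [ 0.077 -0.014  0.021]
rec 1860 [0.0456 0.0449 0.0163] [0.069 0.068 0.007] [0.01  0.01  0.014] [0.079 0.078 0.021]
knob [0.62947674 0.17184376 0.13819022] [-0.0035424   0.20703813  0.13819022]
stand [[0.4667 0.3088 0.048 ]
 [0.4598 0.4    0.048 ]
 [0.5504 0.4101 0.048 ]
 [0.5595 0.3188 0.048 ]] [0.50912154 0.35939763 0.048     ]
sty 602 [0.50534416 0.35928706 0.13735106] ((506.3592834472656, 360.2704162597656), (22.922809600830078, 23.500593185424805), 4.3590216636657715)
```

Depth agrees with the given sizes (recess floors at z≈.016 and ±45 mm; pieces at z≈.0236). Next I close the clamp.

```bash
cat >> h.py <<'E'
B0=np.array([.5833,-.0300,0]); YAW=-.2422
def bw(x,y,z): return B0+R.from_euler('z',YAW).apply([x,y,z])
E
python3 - <<'E'
from h import *
r.clamp(); q=down(YAW-np.pi/2)
r.move_ptp(bw(0,.285,.25),q); r.move_linear(bw(0,.285,.118),rate=.2)
hit=r.move_linear(bw(0,.14,.118),rate=.06,force_limit=18)
Rb=R.from_euler('z',YAW)
print(hit,Rb.inv().apply(np.array(r.get_tool_pos())-B0),r.get_wrist_force(),r.get_clock())
p=np.array(r.get_tool_pos())
r.move_linear(p+Rb.apply([0,.06,0]),rate=.15); r.move_linear(p+Rb.apply([0,.06,.15]),rate=.25)
im,d,m,T=snap('side'); save('side1',im[130:300,180:420],3.3)
E
```

```text
True [0.00029638 0.17737179 0.11847612] [0.17671713 4.28087636 2.26112099] 9.3667
```

View pics/side1.png

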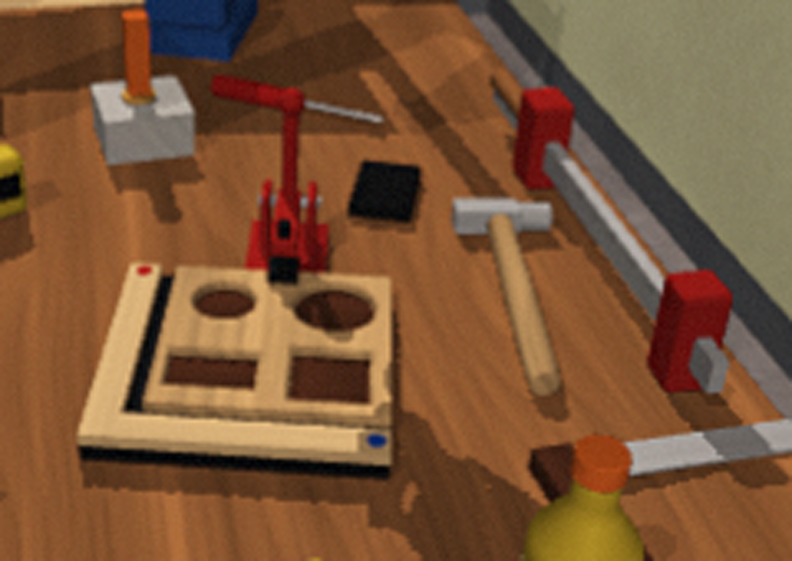

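The crop shows the clamp closed: handle upright at (290,140), pad down at (283,268). Next come the pieces, re-measuring before each grasp.

```bash
cat > place.py <<'E'
from meas import *
REC=dict(bar=(-.045,-.045),square=(.045,-.045),coin=(-.045,.045))
def look(p=(.48,-.30,.24)):
    r.move_ptp(p,down(np.pi)); r.wait(.25); return pieces(*snap('wrist'))
def pick_place(k,dz=.009):
    c,wh,a,z=look()[k][0]
    if wh[0]<wh[1]: a+=90
    a=np.radians(a)
    if k=='square': a=(a+np.pi/4)%(np.pi/2)-np.pi/4
    if k=='bar': a=(a+np.pi/2)%np.pi-np.pi/2
    if k=='coin': a=0.
    print(k,c.round(4),np.round(wh),round(a,3),z.round(4))
    q=down(np.pi+a); r.open_jaws()
    r.move_ptp([*c,.1],q); r.move_linear([*c,dz],rate=.15); r.clamp()
    print(' gap',r.get_finger_gap(),r.get_grip_force())
    r.move_linear([*c,.12],rate=.2); 
    x,y=REC[k]; r.move_ptp(bw(x,y,.12),down(np.pi+YAW)); r.wait(.1)
    r.move_linear(bw(x,y,dz+.03),rate=.15)
    zt=dz+.0165
    for ox,oy in [(0,0),(.002,0),(-.002,0),(0,.002),(0,-.002),(.003,.003),(-.003,.003),(-.003,-.003),(.003,-.003)]:
        if (ox,oy)!=(0,0): 
            p=r.get_tool_pos(); r.move_linear(bw(x+ox,y+oy,dz+.026),rate=.05)
        hit=r.move_linear(bw(x+ox,y+oy,zt),rate=.04,force_limit=10)
        zz=r.get_tool_pos()[2]; print(' try',ox,oy,hit,round(zz-dz,4),np.round(r.get_wrist_force(),1))
        if zz-dz<.0195: break
    r.open_jaws(); r.wait(.2); p=r.get_tool_pos(); r.move_linear([p[0],p[1],.13],rate=.2)
    print(' gap',r.get_finger_gap(),'t',r.get_clock())
E
python3 - <<'E'
from place import *
pick_place('square',.008)
im,d,m,T=snap('wrist'); save('p1',im,1.5)
E
```

```text
square [ 0.4219 -0.2856] [56. 56.] 0.349 0.0236
 gap 0.05620567360195038 64.22503709793091
 try 0 0 True 0.0176 [-0.5  0.8  4.1]
 gap 0.08566180275825201 t 19.7417
```

View pics/p1.png

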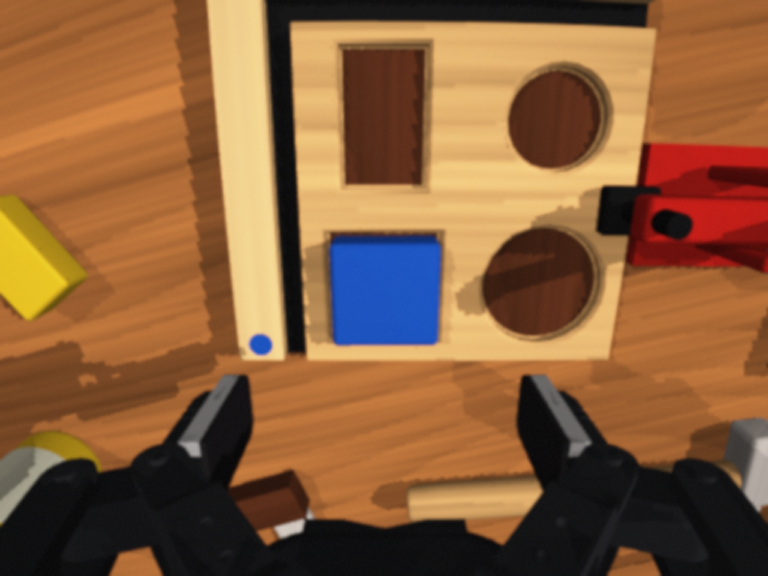

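p1 shows the blue square seated at (386,290), square with the recess. Continuing with the bar and coin.

Run:
```python
from place import *
pick_place('bar',.009); pick_place('coin',.009)
r.move_ptp((.55,-.05,.26),down(np.pi)); r.wait(.3)
f=snap('wrist'); save('p2',f[0],1.5)
Rb=R.from_euler('z',YAW)
for k,v in pieces(*f,zlo=.028,zhi=.06).items():
    for c,wh,a,z in v: print(k,Rb.inv().apply(np.r_[c,z]-B0).round(4),np.round(wh),round(a,1))
print(r.get_clock())
```

```text
bar [ 0.5473 -0.293 ] [62. 37.] 0.401 0.0237
 gap 0.03835021552469866 62.10364580154419
 try 0 0 True 0.017 [-0.5  0.9  4.2]
 gap 0.08536165232495188 t 27.5667
coin [ 0.4415 -0.4011] [45. 46.] 0.0 0.0236
 gap 0.04544091614399049 61.43457055091858
 try 0 0 True 0.0174 [-1.2  0.8  5.1]
 gap 0.08562866916223626 t 35.9083
square [ 0.0437 -0.0448  0.0396] [56. 55.] 76.3
bar [-0.0451 -0.0448  0.0398] [36. 63.] 75.7
coin [-0.0454  0.044   0.0398] [45. 45.] 0.2
36.9083
```

View pics/p2.png

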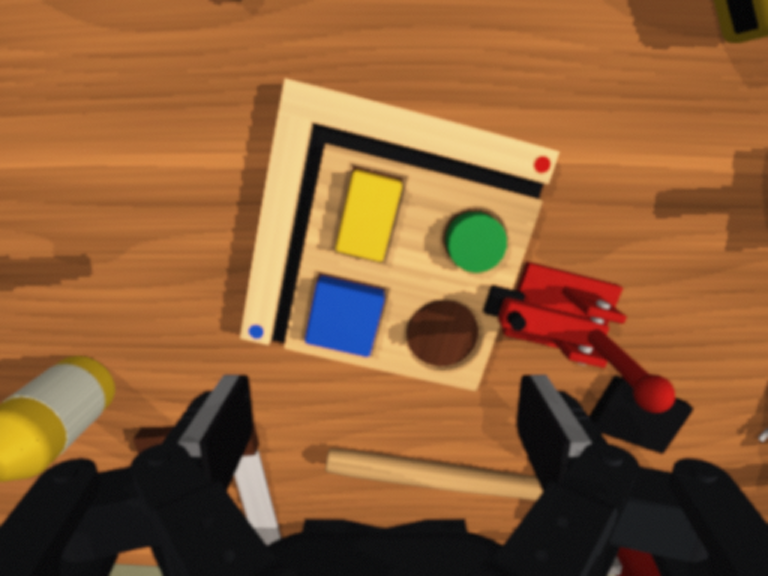

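Everything is seated, with tops at z≈.040 and centres within 1.5 mm of the recess centres. The clamp handle is upright. Now the stylus.

Run:
```python
from h import *
S=np.array([.507,.360]); q=down(np.pi+.075)
r.open_jaws(); r.move_ptp([*S,.22],q); r.wait(.1)
r.move_linear([*S,.080],rate=.12,force_limit=10); print(r.get_tool_pos())
r.clamp(); print('gap',r.get_finger_gap(),r.get_grip_force())
r.move_linear([*S,.20],rate=.12)
r.move_linear([*bw(-.097,.08,0)[:2],.20],rate=.2); r.move_linear([*bw(-.097,.08,0)[:2],.13],rate=.15)
r.wait(.3); im,d,m,T=snap('side'); save('s1',im[120:270,150:350],4)
im,d,m,T=snap('scene'); save('s2',im[100:270,170:380],3.8); print(r.get_clock(),r.get_tool_pos())
```

```text
[0.50746066 0.36039378 0.08092625]
gap 0.0233890108705703 60.44317066669464
44.4167 [0.5085252 0.0709957 0.1304201]
```

View pics/s1.png

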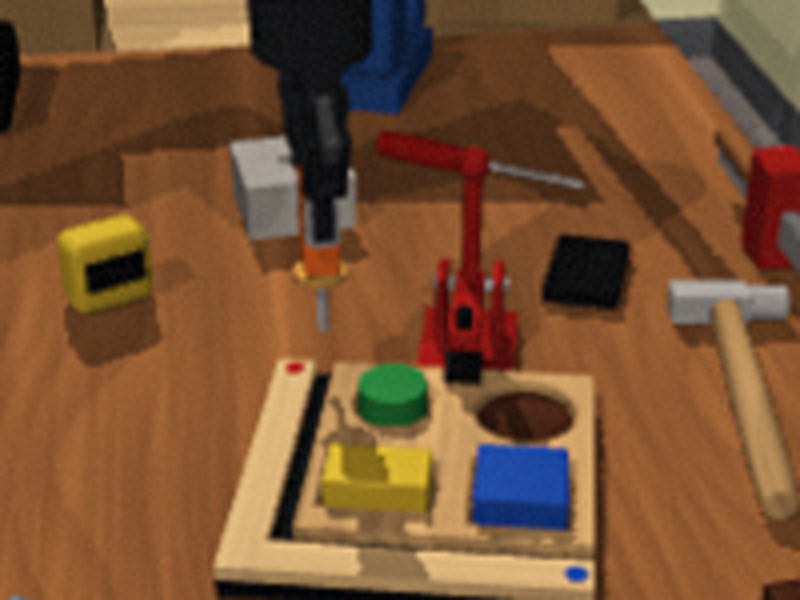

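View pics/s2.png

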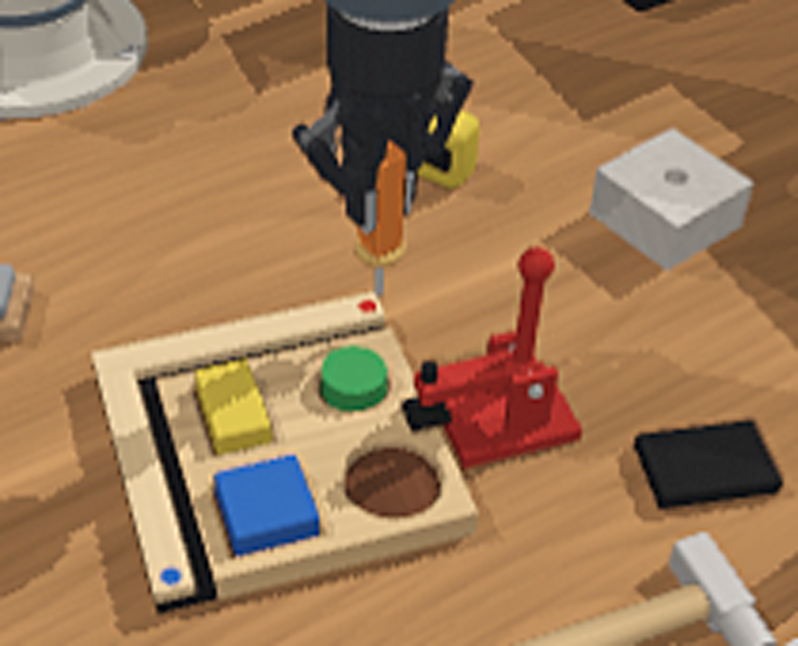

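s1 and s2 show the stylus held upright, tip at s1 (322,330) and s2 (380,296). I'll compare it with the red dot as seen by the same cameras.

Run:
```python
from h import *
Rb=R.from_euler('z',YAW).inv()
for n,t,rd,bl,s,o in (('side',(322,331),(295,367),(577,574),4,(150,120)),('scene',(380,297),(368,306),(171,576),3.8,(170,100))):
    m=optics.camera_model(n);T=np.array(m['cam_to_world'])
    f=lambda p,z:Rb.apply(world_z([np.array(p)/s+o],m,T,z)[0]-B0).round(4)
    print(n,f(t,.0535),f(rd,.024),f(bl,.024))
print(Rb.apply(np.array(r.get_tool_pos())-B0))
```

```text
side [-0.0948  0.0816  0.0535] [-0.1144  0.0794  0.024 ] [ 0.0822 -0.1182  0.024 ]
scene [-0.0922  0.0803  0.0535] [-0.114   0.0788  0.024 ] [ 0.0819 -0.1188  0.024 ]
[-0.09681503  0.08011399  0.1304201 ]
```

The tip is within about 2 mm of the seam centre line. I'll go down and run it.

Run:
```python
from h import *
Rb=R.from_euler('z',YAW).inv()
pos=lambda:Rb.apply(np.array(r.get_tool_pos())-B0).round(4)
hit=r.move_linear(bw(-.097,.08,.088),rate=.03,force_limit=6); print(hit,pos(),np.round(r.get_wrist_force(),1))
z=pos()[2]
if z<.095:
    z+=.001
    r.move_linear(bw(-.097,.08,z),rate=.02); r.wait(.3)
    for x,y in ((-.097,-.097),(.080,-.097)):
        hit=r.move_linear(bw(x,y,z),rate=.026,force_limit=25); print(hit,pos(),np.round(r.get_wrist_force(),1),r.get_clock()); r.wait(.3)
        if hit: break
```

```text
True [-0.097   0.08    0.0895] [-1.5 -0.1  4.8]
False [-0.097  -0.097   0.0905] [-0.6 -0.4 -1. ] 53.2083
False [ 0.08   -0.097   0.0905] [-0.1  0.7 -0.8] 60.4667
```

Contact came at floor height and both legs ran free, with forces around 1 N. Returning the stylus.

Run:
```python
from h import *
S=np.array([.507,.360])
p=r.get_tool_pos(); r.move_linear([p[0],p[1],.20],rate=.12)
a=bw(-.097,-.05,0)[:2]
r.move_linear([*a,.22],rate=.2); r.move_linear([*S,.22],rate=.2); r.move_linear([*S,.15],rate=.12); r.wait(.2)
hit=r.move_linear([*S,.080],rate=.04,force_limit=6); print(hit,r.get_tool_pos(),np.round(r.get_wrist_force(),1))
if r.get_tool_pos()[2]<.086:
    r.open_jaws(); r.wait(.3); r.move_linear([*S,.25],rate=.15)
    r.move_ptp((.45,.15,.3),down(np.pi)); r.wait(.3)
for n in ('side','scene'):
    im,d,m,T=snap(n); save(n+'9',im,1.5)
print(r.get_clock())
```

```text
False [0.50710757 0.36010662 0.08021093] [-0.5 -0.1 -0.8]
71.4667
```

View pics/scene9.png

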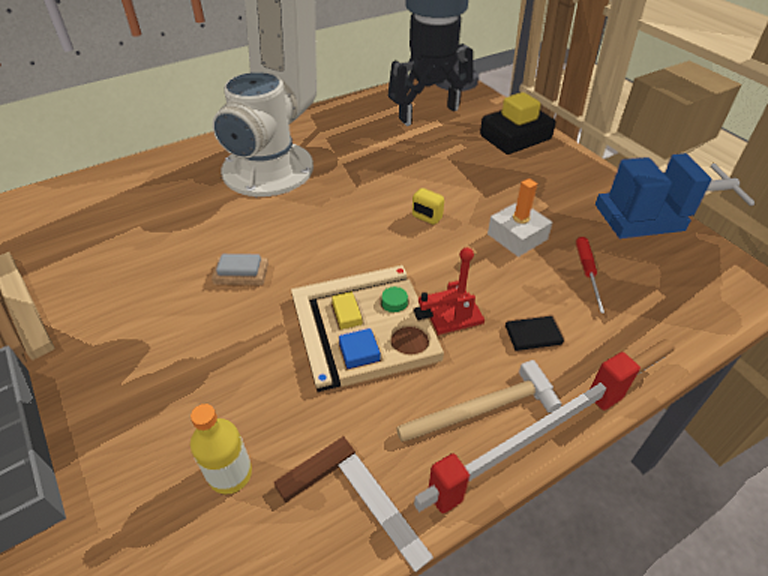

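View pics/side9.png

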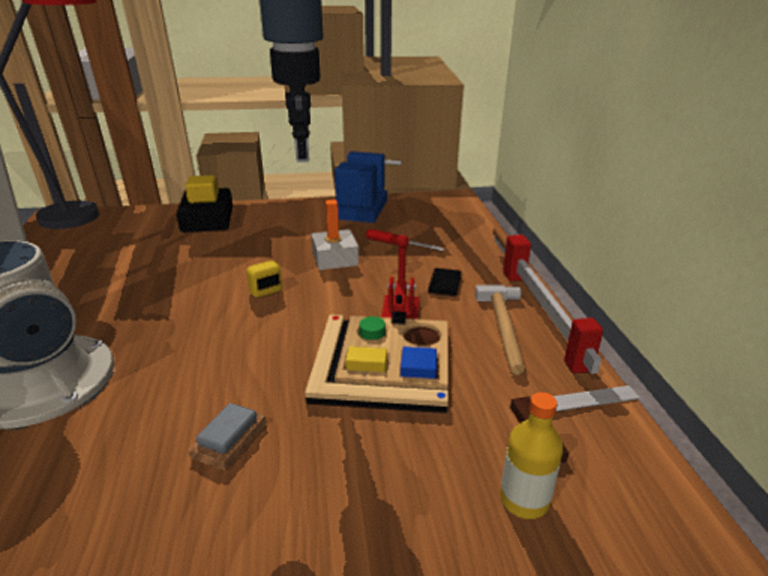

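Both pictures show the stylus standing upright in its stand (scene (526,203), side (333,220)). The three pieces are seated, the clamp is upright at (466,255) and the bystanders are unmoved.

```bash
python3 -c "
from h import *
print(ticket.hand_in())"
```

```text
the job is handed in; nothing more can be done
None
```

I handed the job in at about 71 s with no verdict returned: the clamp is closed, the square, bar and coin are seated (no disc was on the bench), the seam was traced from red dot to blue dot, and the stylus is back in its stand.

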